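# Spot plate from the drying dock into the scanner

### The arm

A 7-joint arm with a two-finger parallel gripper is mounted at the origin on the work surface. World frame = base frame: x ahead of the robot, y to its left, z up, the work surface at z = 0. Lengths are in mm, angles in rad, forces in N, time in s.
With the tool pointing down it reaches from about 425 to 1025 mm from the base axis. Payload 9.4 kg.
Tool frame: the origin (TCP) lies on the centre line of the jaws, within the pads' length; the fingertips stand 22 mm ahead of it and the grasp point (between the pads) lies 3 mm ahead of it; z points along the fingers, y is the direction in which the jaws open and shut (so a half turn about z gives the same grasp; the last joint's range is limited). The gripper opens to 85 mm and grips with 20 to 120 N. Pads are 22 mm wide; open, the fingers measure 114 mm over their backs; the gripper's body (76 mm by 85 mm) begins 54 mm behind the grasp point. The pads swing forward as they close: fully open they stand 13 mm farther back than shut.
Start: joints at [-1.378, 0.599, -0.003, 1.599, 0.002, 0.943, -0.08], TCP at [193.244, 698.771, 253.275] pointing down, gripper open.
Joint ranges: [-2.57, 2.57], [-0.35, 1.97], [-1.29, 1.29], [0.11, 2.56], [-1.05, 4.19], [0.11, 1.86], [-2.63, 2.63]. Speed limits (rad/s): [2.22, 2.22, 3.01, 3.01, 3.14, 3.14, 3.14].

### API

Orientations are given as a unit quaternion [x, y, z, w].
In Python, from plant import telemetry, vision, r gives the robot as it stands. The module is installed in compiled form; this text tells all that it offers.
- The arm moves only by the tool play_rows, never from a script. Its argument "plan" is a list of rows, each a list of 3 entries, a list of its own where there are three numbers: the shift along the tool's x, y, z in m, then the turn, a rotation vector about the tool's x, y, z in rad, then the closure, from 0 (fully open) to 1 (shut). A call has 1 to 20 rows; each row is the pose to reach, as a shift and turn from the pose measured when the call began, along the tool's axes at that moment; what a row does not reach only later rows make up. A row lasts 1/8 s, in which the tool goes at most 62.5 mm and 10.7 degrees, less where a joint would pass 70% of its speed; a pose out of reach is approached as far as the arm can. A call with a gripper value outside its range is refused whole. The fingers move at their own pace and stop on an object; "force" is the grip in N (left out, the last holds). Time passes only in rows, so rows that repeat a pose let the fingers close. It gives the time, the measured TCP pose, the force and the opening at its end, in the units of the state.
- telemetry.observe(): the state, without advancing time (a new reading comes with each control period).
- vision.get_image(name): name is "side" or "top"; returns (picture, depth): 384x512x3 uint8, red, green, blue; 384x512 float32, mm along the optical axis (not along the pixel's ray), 0 where there is no reading.
- vision.get_calibration(name): a dict with "K" (3x3 intrinsics, pixels), "xyz" and "attitude" of the camera in the world. Camera axes: x right, y up, looking along -z (the intrinsics and any distortion apply to the point x, -y, -z); pixel columns grow to the right and rows downward; lengths in mm; the calibration is good to about 2 mm. A picture is of the moment at which its call begins. get_calibration takes no time and is no camera call.
- r.finish_job(): hands the job in, once; it reports no verdict.
The state is a dict: "time": time; "joints": joint angles; "joint_vel": joint speeds; "tau": joint torques, N m; "position": TCP position; "ee_rot": TCP orientation; "force": force on the tool from outside, world axes, zero at the start; "torque": the same for the moment, N m; "width": finger opening in mm.
Only numpy, scipy, OpenCV 4.12 (cv2) and the standard library are available. Lean on these libraries where they do the work, as an engineer would, in place of code of your own. Each camera call takes 0.05 s, during which the arm holds its last target.

### The job

Load the white ceramic spot plate into the low plate scanner. It sits in the dark steel dock between walls that leave nothing to grip, so press down on its top and drag it straight back onto the dock's flat apron, clear of the walls; then take it by its two long sides, set it down on the scanner's apron in front of the slot (its nose may already be in the mouth), let go, and push it by its near end until it is fully home against the stop. Keep the plate level and leave the glassware and other small things on the bench where they are.

Things in the scene. Friction and masses are not known exactly. Their poses are not given: they have to be found in the camera images.
- plate_center (a point): Spot plate: glazed white ceramic slab, flat top with two rows of four shallow wells; 90 mm long (x), 56 wide (y), 12 thick (z), about 0.16 kg. The point is its centre, 6 mm above its underside; its x is the long axis and points into the dock at the start. It slides on steel (friction about 0.25) far more easily than under rubber fingertips: about 10 N of press drags it.
- dock: Drying dock fixed to the bench: dark steel sheet 3 mm thick, 84 wide, with a U of walls on its far part. Origin: on the bench at the middle of the U's open mouth; x points into the U, away from the robot. Inside (x 0 to 100 mm, 60 wide) the plate starts, its centre at x 47 to 53 mm, underside 3 mm and top 15 mm above the bench. Walls: 10 mm thick, tops 17 mm above the bench.
- dock_apron (a point): Centre of the dock's open apron, on its top face (3 mm above the bench), 50 mm in front of the dock's mouth; axes as the dock's. The apron is 100 mm long, 84 wide, level and flush with the dock's floor.
- scanner: Low plate scanner fixed to the bench: white housing 128 mm wide, 150 deep, 36 tall (far bar, from x 118 mm on, 56 tall). Origin: on the bench at the middle of the slot's mouth, in the front face; x points into the slot, away from the robot. Slot: 60 mm wide, floor 3 mm and ceiling 27 mm above the bench, stop at x = 84 mm; flared guides at the mouth, 74 mm apart at the lips, 60 from x = 17 mm.
- scanner_apron (a point): Centre of the scanner's open apron, on its top face (3 mm above the bench), 50 mm in front of the slot's mouth; axes as the scanner's. The apron is steel, 100 mm long, 84 wide, level and flush with the slot's floor.
- scanner_home (a point): Where the plate's centre is when it is fully home against the stop: 39 mm inside the slot's mouth, 9 mm above the bench; axes as the scanner's. The plate's near end then sticks out 6 mm from the mouth. Either end of the plate may lead.
- vial_a: Bystander: small glass vial, black cap, 26 mm across, 55 mm tall, standing; origin at its underside.
- vial_b: Bystander: small glass vial, white cap, 26 mm across, 55 mm tall, standing; origin at its underside.
- jar: Bystander: amber jar with red cap, 48 mm across, 75 mm tall; origin at its underside.
- beaker: Bystander: open glass beaker, 68 mm across, 85 mm tall; origin at its underside.
- cork_ring: Bystander: cork ring 100 mm across, 34 mm tall, with a small stoppered flask leaning in it, 140 mm tall in all; origin at its underside.
- spatula: Bystander: steel spatula 150 mm long lying flat; origin at its underside.
- cap: Bystander: white plastic ring cap 32 mm across, 10 mm tall, lying flat; origin at its underside.

How it is judged (in metres and radians):
On the way, in this order (a step that is already met when the one before it is completed fails the run):
1. the plate is dragged back out of the dock's walls and lies flat on the dock's apron (x of plate_center in the frame of dock between -0.13 and -0.03 m and y of plate_center in the frame of dock between -0.03 and 0.03 m and height (world z) of plate_center below 0.013 m and angle between plate_center's own z axis and vertical below 0.1 rad), for 0.2 s.
2. the plate rests on the scanner's apron before the slot (its nose may be in the mouth), let go by the fingers (x of plate_center in the frame of scanner between -0.11 and 0.025 m and y of plate_center in the frame of scanner between -0.03 and 0.03 m and height (world z) of plate_center below 0.013 m and angle between plate_center's own z axis and vertical below 0.1 rad and contact force between the fingers and plate below 0.1 N), for 0.2 s.
At the end, for the whole second after the job is handed in: The plate lies flat in the scanner's slot, pushed home to within 4 mm of the stop (its centre 35 to 43 mm inside the mouth and within 5 mm of the slot's middle line, its long axis along the slot within 0.08 rad), level, and let go (x of plate_center in the frame of scanner between 0.035 and 0.043 m and y of plate_center in the frame of scanner between -0.005 and 0.005 m and angle between the x axis of plate_center and the x axis of scanner, either way round below 0.08 rad and height (world z) of plate_center below 0.013 m and angle between plate_center's own z axis and vertical below 0.06 rad); the robot touches nothing.
It fails at once if the plate is tipped more than 0.5 rad (about 30 degrees) (angle between plate_center's own z axis and vertical above 0.5 rad).
It fails at once if a bystander is moved more than 25 mm or knocked over (distance of any of vial_a, vial_b, jar, beaker, cork_ring, spatula, cap from where it was at the start of the episode above 0.025 m or angle between any of vial_a, vial_b, jar, beaker, cork_ring's own z axis and vertical above 0.6 rad).
It also fails if it takes over 58 s, if anything falls off the work surface, if the arm or the gripper's body presses on something with over 40 N, if the wrist force passes 120 N, or if a joint passes its speed limit or range.

## Working session

There is one attempt and no reset: what is moved stays moved. The work goes in short steps, Python scripts to look and compute and a tool call to move; the robot and the scene stay as the last step left them, time stands still between calls to the robot, and variables do not carry over. Pictures are saved under pics/ and viewed, and the job is handed in when it is done.

Besides the shell and the picture viewer there is one more tool, called after "Request:" as name(argument=value, ...), one argument or row to a line, values as JSON. play_rows: Moves the arm, as the interface text tells. Its arguments: {"type":"object","properties":{"plan":{"type":"array"},"force":{"type":"number"}},"required":["plan"]}

```bash
mkdir -p pics; cat > h.py <<'E'
from plant import telemetry, vision, r
import numpy as np, cv2
from scipy.spatial.transform import Rotation as R
def grab(n,fn):
    im,d=vision.get_image(n); cv2.imwrite(fn+'.png',im[:,:,::-1]); np.save(fn+'.npy',d); return im,d
def cal(n):
    c=vision.get_calibration(n); return np.array(c['K'],float),np.array(c['xyz'],float),c['attitude'],c
def world(n,d):
    K,t,a,c=cal(n); a=np.array(a,float); Rm=a if a.shape==(3,3) else R.from_quat(a).as_matrix()
    v,u=np.mgrid[0:d.shape[0],0:d.shape[1]]
    x=(u-K[0,2])/K[0,0]*d; y=(v-K[1,2])/K[1,1]*d
    return np.stack([x,-y,-d],-1)@Rm.T+t
def proj(n,P):
    K,t,a,c=cal(n); a=np.array(a,float); Rm=a if a.shape==(3,3) else R.from_quat(a).as_matrix()
    p=(np.atleast_2d(P)-t)@Rm; return np.stack([K[0,0]*p[:,0]/-p[:,2]+K[0,2],K[1,1]*p[:,1]/p[:,2]+K[1,2]],-1)
E
python3 - <<'E'
from h import *
print(telemetry.observe())
for n in('side','top'):
    print(vision.get_calibration(n)); im,d=grab(n,'pics/a_'+n); print((d>0).mean())
E
```

```text
{'time': 0.0, 'joints': array([-1.37769301,  0.60012458, -0.0025665 ,  1.6001075 ,  0.00179613,
        0.94289121, -0.07980542]), 'joint_vel': array([ 5.53284317e-04,  4.59987514e-04,  1.10757696e-03,  1.40102597e-03,
        6.39468586e-05, -2.24462160e-03,  6.51572304e-05]), 'tau': array([ 1.49298694e-04, -7.76420975e+01,  1.56458136e+00, -2.58017421e+01,
        1.22817242e-02,  8.77960614e-03,  6.45603208e-06]), 'position': array([193.12726951, 698.36467295, 252.42496937]), 'ee_rot': array([ 1.34458154e-01,  9.90918978e-01, -7.63079145e-04, -4.08057056e-05]), 'force': array([ 0.11771439, -0.01664818,  0.20348759]), 'torque': array([-0.02528437,  0.03154742,  0.01877123]), 'width': 85.31805072850227}
{'K': array([[396.37387281,   0.        , 265.58749344],
       [  0.        , 396.37387281, 192.07907486],
       [  0.        ,   0.        ,   1.        ]]), 'xyz': array([  28.55899537, -781.68762484,  815.54168195]), 'attitude': array([ 0.41386952, -0.12614343, -0.26285897,  0.86238334])}
0.9962056477864584
{'K': array([[439.6992262 ,   0.        , 244.83031523],
       [  0.        , 439.6992262 , 191.83432304],
       [  0.        ,   0.        ,   1.        ]]), 'xyz': array([ 468.77368201,  -22.449443  , 1462.47224508]), 'attitude': array([-0.02342921,  0.0207558 ,  0.71100027, -0.70249476])}
0.995819091796875
```

View pics/a_side.png

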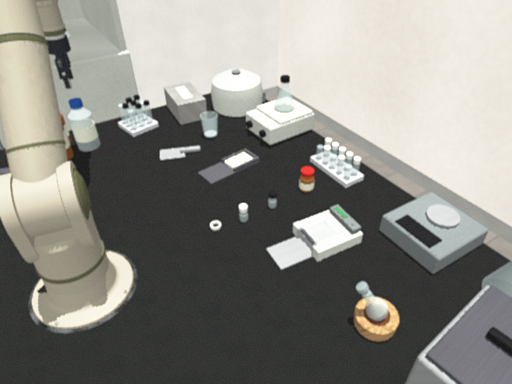

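View pics/a_top.png

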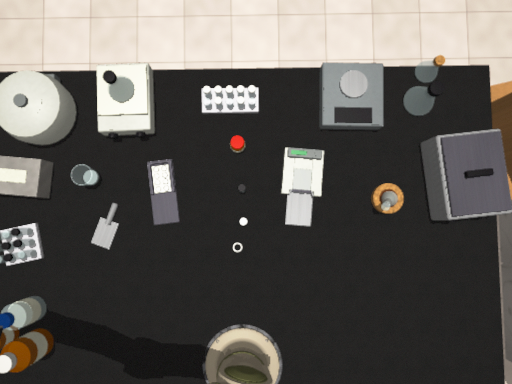

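The top view shows the dock at about u 148–180, v 158–225, with the white plate at its far end. The scanner is at u 281–325, v 147–227, with its apron toward the robot. Next I'll measure them.

```bash
python3 - <<'E'
from h import *
im=cv2.imread('pics/a_top.png')
a=cv2.resize(im[150:235,135:195],None,fx=7,fy=7,interpolation=cv2.INTER_CUBIC)
b=cv2.resize(im[140:235,270:335],None,fx=6.2,fy=6.2,interpolation=cv2.INTER_CUBIC)
h=590; c=np.zeros((600,800,3),np.uint8); b=b[:600,:]
a=a[:600,:390]; c[:a.shape[0],:a.shape[1]]=a; c[:b.shape[0],395:395+b.shape[1]]=b[:, :405]
cv2.imwrite('pics/crop1.png',c)
im2=cv2.imread('pics/a_side.png')
a=cv2.resize(im2[140:190,190:270],None,fx=5,fy=5,interpolation=cv2.INTER_CUBIC)
b=cv2.resize(im2[195:275,260:370],None,fx=3.6,fy=3.6,interpolation=cv2.INTER_CUBIC)
c=np.zeros((300,800,3),np.uint8);c[:250,:400]=a;c[:288,400:796]=b
cv2.imwrite('pics/crop2.png',c)
E
```

```text
(no output)
```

View pics/crop1.png

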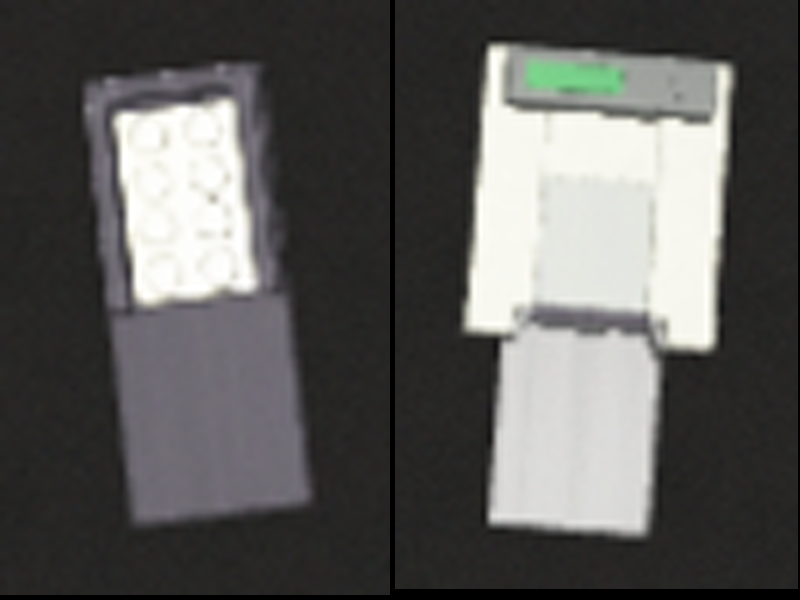

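View pics/crop2.png

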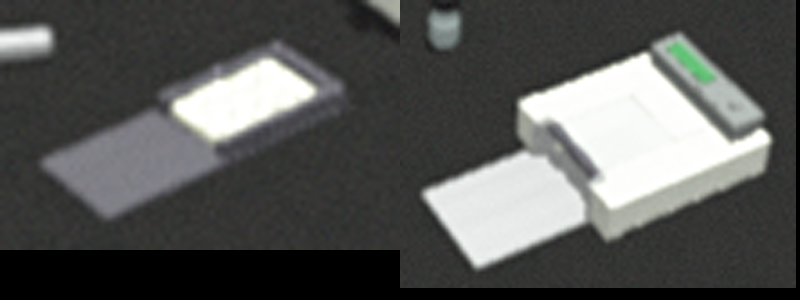

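```bash
cat > m.py <<'E'
from h import *
def onplane(n,uv,z):
    K,t,a,c=cal(n); Rm=R.from_quat(a).as_matrix()
    uv=np.atleast_2d(uv).astype(float)
    d=np.stack([(uv[:,0]-K[0,2])/K[0,0],-(uv[:,1]-K[1,2])/K[1,1],-np.ones(len(uv))],-1)@Rm.T
    s=(z-t[2])/d[:,2]; return t+d*s[:,None]
def rect(n,mask,z):
    m=cv2.resize(mask.astype(np.uint8)*255,None,fx=1,fy=1)
    cs,_=cv2.findContours(m,cv2.RETR_EXTERNAL,cv2.CHAIN_APPROX_NONE); c=max(cs,key=cv2.contourArea)[:,0,:]
    P=onplane(n,c,z)[:,:2].astype(np.float32)
    (cx,cy),(w,h),ang=cv2.minAreaRect(P)
    full=np.zeros_like(m); cv2.drawContours(full,[c[:,None,:]],-1,255,-1)
    v,u=np.nonzero(full); Q=onplane(n,np.stack([u,v],-1),z)[:,:2]; 
    C=np.cov(Q.T); w_,V=np.linalg.eigh(C); ax=V[:,1]*np.sign(V[0,1])
    return dict(rect=(cx,cy,w,h,ang),mean=Q.mean(0),yaw=np.degrees(np.arctan2(ax[1],ax[0])),len=np.sqrt(12*w_[::-1]),n=len(u))
E
python3 - <<'E'
from m import *
np.set_printoptions(precision=2,suppress=True)
for n,pb,ab,sb in(('top',(150,200,145,185),(150,235,140,190),(140,235,275,335)),('side',(140,190,190,270),(140,190,190,270),(195,275,260,370))):
    im=cv2.imread(f'pics/a_{n}.png').astype(int); d=np.load(f'pics/a_{n}.npy'); W=world(n,d)
    box=lambda b: (np.add.outer(np.arange(384)*0,np.arange(512)*0)==1)
    def bx(b):
        m=np.zeros((384,512),bool); m[b[0]:b[1],b[2]:b[3]]=1; return m
    g=im.mean(-1)
    pm=(g>180)&bx(pb); 
    if n=='side': pm&= (np.arange(512)[None,:]>222)
    dm=(g>60)&bx(ab)
    if n=='side': dm&=(np.arange(384)[:,None]>146)
    print(n,'plate z',np.median(W[pm][:,2]),rect(n,pm,15))
    am=dm&(g<140)
    print(' apron z dock', np.percentile(W[am][:,2],[10,30,50,80]))
    print(' dock',rect(n,dm,3 if 0 else 8))
    sm=(g>60)&bx(sb)
    # apron of scanner: height<10
    s2=sm&(g>150)&(W[...,2]<14)
    print(' scanapron z',np.median(W[s2][:,2]),rect(n,s2,3))
    s3=sm&(g>110)&(W[...,2]>25)
    print(' house',np.median(W[s3][:,2]),rect(n,s3,36))
    bench=bx((230,300,150,230) if n=='top' else (230,300,150,250)); print(' bench z',np.median(W[bench][:,2]))
E
```

```text
top plate z 15.327032375269027 {'rect': (607.0516967773438, 259.0727233886719, 90.77775573730469, 57.39445495605469, 7.4560933113098145), 'mean': array([607.44, 258.94]), 'yaw': np.float64(7.21955370747561), 'len': array([90.47, 57.33]), 'n': 471}
 apron z dock [-0.39  2.42  4.36 13.42]
 dock {'rect': (564.8375854492188, 254.7311248779297, 213.45123291015625, 86.74020385742188, 6.415767669677734), 'mean': array([563.57, 255.34]), 'yaw': np.float64(7.017603735752199), 'len': array([213.43,  85.51]), 'n': 1655}
 scanapron z 3.093485487687758 {'rect': (502.715576171875, -194.77972412109375, 83.3285140991211, 106.03828430175781, 84.56443786621094), 'mean': array([ 501.46, -194.61]), 'yaw': np.float64(-3.7132969436250476), 'len': array([104.24,  82.72]), 'n': 789}
 house 36.773683753308205 {'rect': (623.7250366210938, -205.18374633789062, 128.034423828125, 150.77993774414062, 84.47083282470703), 'mean': array([ 625.99, -205.67]), 'yaw': np.float64(-5.4084477271959805), 'len': array([146.3 , 129.59]), 'n': 1743}
 bench z 0.5417527941914386
side plate z 13.285019972828138 {'rect': (608.8380
[... 297 characters left out ...]
333740234375, 113.34907531738281, 5.678602695465088), 'mean': array([568.39, 253.23]), 'yaw': np.float64(10.745808718506568), 'len': array([228.34, 102.69]), 'n': 1062}
 scanapron z 1.7009994638129342 {'rect': (504.549072265625, -195.236572265625, 86.22567749023438, 110.15512084960938, 84.56812286376953), 'mean': array([ 501.87, -196.07]), 'yaw': np.float64(-4.587439263700184), 'len': array([106.7 ,  85.12]), 'n': 898}
 house 34.154280860589665 {'rect': (619.9166870117188, -211.4478302001953, 135.323486328125, 157.42845153808594, 83.8328857421875), 'mean': array([ 611.57, -215.1 ]), 'yaw': np.float64(-68.44819945477008), 'len': array([140.98, 128.44]), 'n': 1523}
 bench z -1.3664880394006786
```

```bash
cat >> h.py <<'E'
def shift(xyz,yawdeg):
    """tool-frame shift (m) and rotvec to reach TCP xyz (mm), tool straight down, tool y axis at world angle 90+yawdeg"""
    s=telemetry.observe(); R0=R.from_quat(s['ee_rot'])
    a=np.radians(yawdeg); T=np.array([[-np.cos(a),-np.sin(a),0],[-np.sin(a),np.cos(a),0],[0,0,-1]]).T
    Rt=R.from_matrix(T)
    return R0.inv().apply(np.array(xyz)-s['position'])/1000,(R0.inv()*Rt).as_rotvec()
E
python3 - <<'E'
from h import *
np.set_printoptions(precision=4,suppress=True)
print(shift([607,259,150],7.0)); print(shift([607,259,60],7.0))
E
```

```text
(array([-0.516, -0.313,  0.103]), array([-0.0014, -0.0002, -0.392 ]))
(array([-0.516 , -0.3129,  0.193 ]), array([-0.0014, -0.0002, -0.392 ]))
```

Request:
play_rows(
  plan=[
    [[-0.258,-0.156,0.03],[-0.001,0,-0.2],1],
    [[-0.516,-0.313,0.05],[-0.001,0,-0.392],1],
    [[-0.516,-0.313,0.05],[-0.001,0,-0.392],1],
    [[-0.516,-0.313,0.05],[-0.001,0,-0.392],1],
    [[-0.516,-0.313,0.05],[-0.001,0,-0.392],1],
    [[-0.516,-0.313,0.05],[-0.001,0,-0.392],1],
    [[-0.516,-0.313,0.05],[-0.001,0,-0.392],1],
    [[-0.516,-0.313,0.05],[-0.001,0,-0.392],1],
    [[-0.516,-0.313,0.05],[-0.001,0,-0.392],1],
    [[-0.516,-0.313,0.05],[-0.001,0,-0.392],1],
    [[-0.516,-0.313,0.05],[-0.001,0,-0.392],1],
    [[-0.516,-0.313,0.05],[-0.001,0,-0.392],1],
    [[-0.516,-0.313,0.05],[-0.001,0,-0.392],1],
    [[-0.516,-0.313,0.15],[-0.001,0,-0.392],1],
    [[-0.516,-0.313,0.19],[-0.001,0,-0.392],1],
    [[-0.516,-0.313,0.19],[-0.001,0,-0.392],1],
  ],
  force=60,
)

```text
time: 2.1
position: [604.3, 259.4, 59.7]
ee_rot: [-0.062, 0.998, -0.001, -0.003]
force: [-0.4, -0.4, 1.5]
width: 0.1
```

```bash
python3 - <<'E'
from h import *
np.set_printoptions(precision=4,suppress=True)
print(shift([607,259,38],7.0)); print(telemetry.observe()['force'],telemetry.observe()['joints'])
im,d=grab('side','pics/b_side'); im2,d2=grab('top','pics/b_top')
a=cv2.resize(im[100:200,180:280,::-1],None,fx=4,fy=4,interpolation=cv2.INTER_CUBIC)
b=cv2.resize(im2[140:240,110:210,::-1],None,fx=4,fy=4,interpolation=cv2.INTER_CUBIC)
cv2.imwrite('pics/b.png',np.hstack([a,b]))
E
```

```text
(array([-0.0028, -0.0007,  0.0217]), array([-0.002 , -0.006 ,  0.0024]))
[-0.3868 -0.4497  1.5362] [-0.4326  0.7602 -0.092   1.879   0.1283  0.5144  1.0837]
```

View pics/b.png

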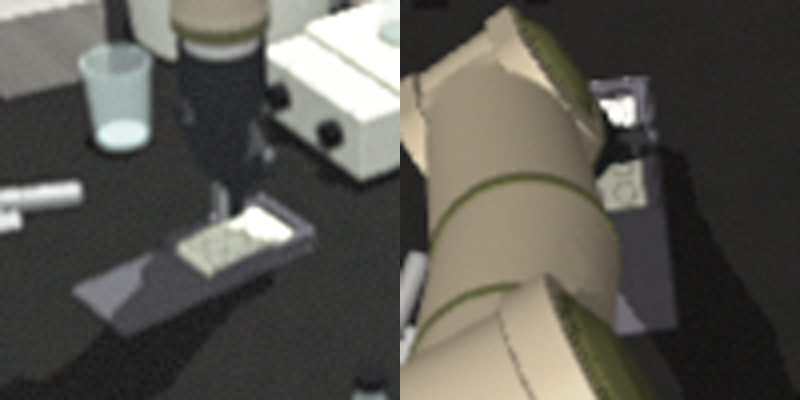

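The side view shows the closed fingers over the middle of the plate, around crop pixel (225, 215). The top view is mostly hidden by the arm. Now I'll lower until contact.

Request:
play_rows(
  plan=[
    [[-0.003,-0.001,0.012],[-0.002,-0.006,0.002],1],
    [[-0.003,-0.001,0.02],[-0.002,-0.006,0.002],1],
    [[-0.003,-0.001,0.021],[-0.002,-0.006,0.002],1],
    [[-0.003,-0.001,0.022],[-0.002,-0.006,0.002],1],
  ],
)

```text
time: 2.7
position: [609.4, 259.1, 40.7]
ee_rot: [-0.061, 0.998, 0.001, 0.002]
force: [0.1, 0.4, 0.3]
width: -0.3
```

Request:
play_rows(
  plan=[
    [[0,0,0.0015],[0,0,0],1],
    [[0,0,0.003],[0,0,0],1],
    [[0,0,0.004],[0,0,0],1],
    [[0,0,0.004],[0,0,0],1],
  ],
)

```text
time: 3.2
position: [609.4, 259.1, 37.2]
ee_rot: [-0.061, 0.998, 0.001, 0.002]
force: [-1.3, -0.3, 4.9]
width: -0.0
```

```bash
python3 -c "
from h import *
s=telemetry.observe();print(s['position'],s['force'])"
```

```text
[609.44177786 259.0960042   37.16139154] [-1.26636516 -0.29897021  4.92743499]
```

Request:
play_rows(
  plan=[
    [[0,0,0.001],[0,0,0],1],
    [[0,0,0.001],[0,0,0],1],
  ],
)

```text
time: 3.45
position: [609.6, 259.2, 37.2]
ee_rot: [-0.061, 0.998, 0.001, 0.002]
force: [-1.8, -1.5, 9.6]
width: 0.1
```

```bash
python3 - <<'E'
from h import *
np.set_printoptions(precision=4,suppress=True)
s=telemetry.observe(); R0=R.from_quat(s['ee_rot']); a=np.radians(6.9)
for L in(50,106): print(R0.inv().apply([-L*np.cos(a),-L*np.sin(a),-1.4])/1000)
print(R0.as_matrix())
E
```

```text
[0.05   0.0001 0.0012]
[0.106  0.0001 0.0009]
[[-0.9926 -0.1212  0.0047]
 [-0.1212  0.9926  0.002 ]
 [-0.0049  0.0014 -1.    ]]
```

Request:
play_rows(
  plan=[
    [[0,0,0.0014],[0,0,0],1],
    [[0.003,0,0.0014],[0,0,0],1],
    [[0.008,0,0.0014],[0,0,0],1],
    [[0.014,0,0.0013],[0,0,0],1],
    [[0.02,0,0.0013],[0,0,0],1],
    [[0.026,0,0.0013],[0,0,0],1],
    [[0.032,0,0.0012],[0,0,0],1],
    [[0.032,0,0.0012],[0,0,0],1],
  ],
)

```text
time: 4.45
position: [578.7, 255.9, 37.1]
ee_rot: [-0.061, 0.998, 0.001, 0.004]
force: [-0.2, 0.4, 11.4]
width: -0.0
```

```bash
python3 - <<'E'
from h import *
im,d=grab('side','pics/c_side'); im2,d2=grab('top','pics/c_top')
a=cv2.resize(im[100:200,180:280,::-1],None,fx=4,fy=4,interpolation=cv2.INTER_CUBIC)
b=cv2.resize(im2[140:240,110:210,::-1],None,fx=4,fy=4,interpolation=cv2.INTER_CUBIC)
cv2.imwrite('pics/c.png',np.hstack([a,b]))
E
```

```text
(no output)
```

View pics/c.png

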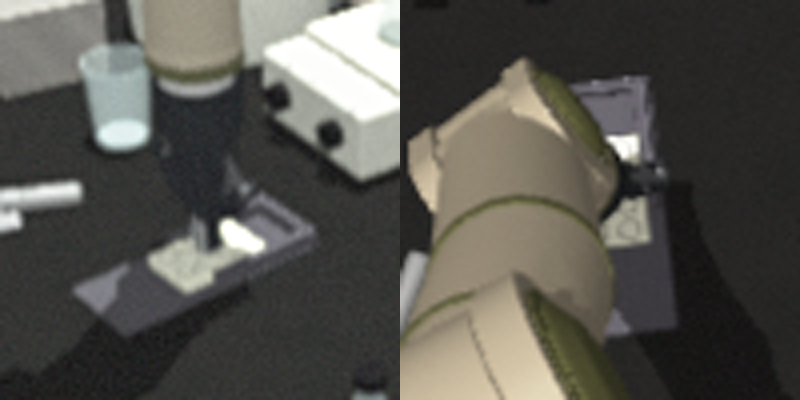

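The plate follows the fingers: it has slid about 31 mm and a gap has opened at the dock's far wall. I'll continue the drag.

Request:
play_rows(
  plan=[
    [[0.003,0,0.0012],[0,0,0],1],
    [[0.009,0,0.0012],[0,0,0],1],
    [[0.016,0,0.0012],[0,0,0],1],
    [[0.023,0,0.0011],[0,0,0],1],
    [[0.03,0,0.0011],[0,0,0],1],
    [[0.037,0,0.001],[0,0,0],1],
    [[0.044,0,0.001],[0,0,0],1],
    [[0.051,0,0.001],[0,0,0],1],
    [[0.058,0,0.0009],[0,0,0],1],
    [[0.065,0,0.0009],[0,0,0],1],
    [[0.071,0,0.0008],[0,0,0],1],
    [[0.076,0,0.0008],[0,0,0],1],
    [[0.076,0,0.0008],[0,0,0],1],
  ],
)

```text
time: 6.18
position: [504.6, 247.7, 37.1]
ee_rot: [-0.061, 0.998, 0.002, 0.005]
force: [0.0, 0.9, 13.6]
width: -0.1
```

```bash
python3 - <<'E'
from h import *
im,d=grab('side','pics/d_side'); im2,d2=grab('top','pics/d_top')
a=cv2.resize(im[100:200,180:280,::-1],None,fx=4,fy=4,interpolation=cv2.INTER_CUBIC)
b=cv2.resize(im2[140:240,110:210,::-1],None,fx=4,fy=4,interpolation=cv2.INTER_CUBIC)
cv2.imwrite('pics/d.png',np.hstack([a,b]))
E
```

```text
(no output)
```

View pics/d.png

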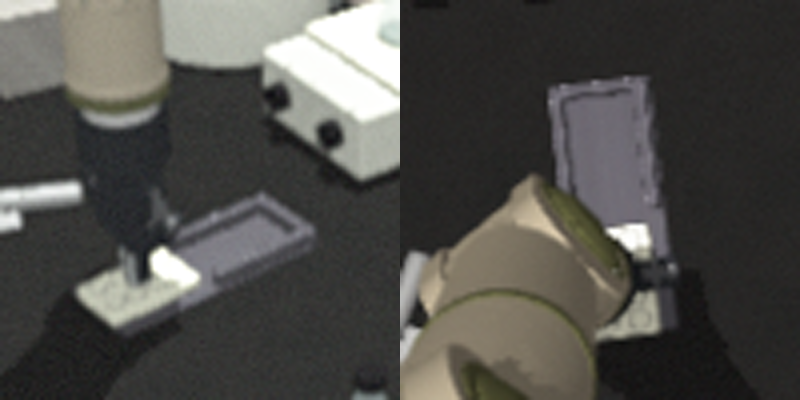

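The plate is fully out and lying on the apron. I'll lift clear and part-open the jaws.

Request:
play_rows(
  plan=[
    [[0,0,-0.003],[0,0,0],1],
    [[0,0,-0.02],[0,0,0],1],
    [[0,0,-0.06],[0,0,0],0.18],
    [[0,0,-0.07],[0,0,0],0.18],
    [[0,0,-0.07],[0,0,0],0.18],
    [[0,0,-0.07],[0,0,0],0.18],
    [[0,0,-0.07],[0,0,0],0.18],
    [[0,0,-0.07],[0,0,0],0.18],
  ],
)

```text
time: 7.28
position: [503.6, 247.2, 106.4]
ee_rot: [-0.061, 0.998, 0.002, 0.005]
force: [-0.6, 0.2, 0.2]
width: 69.8
```

```bash
python3 - <<'E'
from m import *
np.set_printoptions(precision=2,suppress=True)
im,d=grab('side','pics/e_side'); im2,d2=grab('top','pics/e_top')
a=cv2.resize(im[100:200,180:280,::-1],None,fx=4,fy=4,interpolation=cv2.INTER_CUBIC)
b=cv2.resize(im2[140:240,110:210,::-1],None,fx=4,fy=4,interpolation=cv2.INTER_CUBIC)
cv2.imwrite('pics/e.png',np.hstack([a,b]))
E
```

```text
(no output)
```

View pics/e.png

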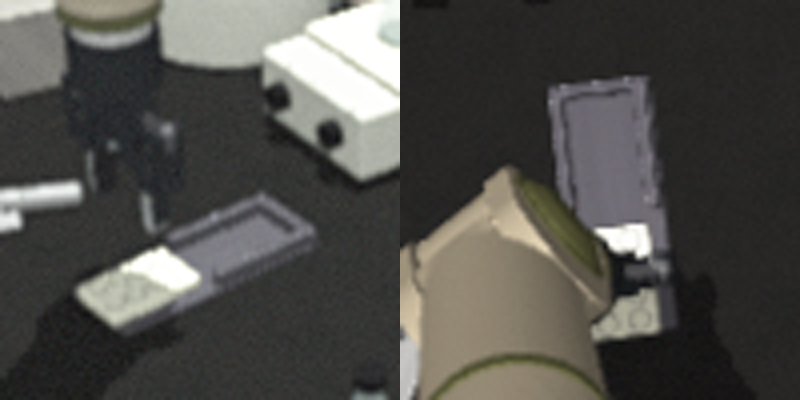

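The plate lies on the apron in the side view, with crop corners at about (76,293), (120,328), (200,283) and (157,247). It is fully visible, so I'll measure it there.

```bash
python3 - <<'E'
from m import *
np.set_printoptions(precision=2,suppress=True)
im=cv2.imread('pics/e_side.png').astype(float); W=world('side',np.load('pics/e_side.npy'))
# plate is warm (R>B), dock bluish
rb=im[...,2]-im[...,0]; m=np.zeros((384,512),bool); m[158:186,195:235]=1
mk=m&(im.mean(-1)>115)&(rb>-3)
print(mk.sum()); o=cv2.resize(np.where(mk[...,None],im,im*0.3)[150:190,190:250].astype(np.uint8),None,fx=10,fy=10); cv2.imwrite('pics/e2.png',o)
print(rect('side',mk,15),'z',np.median(W[mk][:,2]))
# same for initial image w/ same mask rules for bias
im=cv2.imread('pics/a_side.png').astype(float);m[:]=0;m[146:176,222:265]=1
mk=m&(im.mean(-1)>150)&(im[...,2]-im[...,0]>-3);print(rect('side',mk,15))
im=cv2.imread('pics/e_top.png').astype(float);m[:]=0;m[190:228,155:180]=1
E
```

```text
363
{'rect': (504.80963134765625, 243.84231567382812, 102.3253173828125, 77.39363098144531, 5.48893928527832), 'mean': array([504.42, 241.75]), 'yaw': np.float64(15.04755143283121), 'len': array([101.08,  72.76]), 'n': 363} z 12.556266879421173
{'rect': (607.969482421875, 259.6471862792969, 100.78739166259766, 66.64920806884766, 6.394369602203369), 'mean': array([608.03, 258.1 ]), 'yaw': np.float64(10.206611347424115), 'len': array([99.35, 64.24]), 'n': 279}
```

View pics/e2.png

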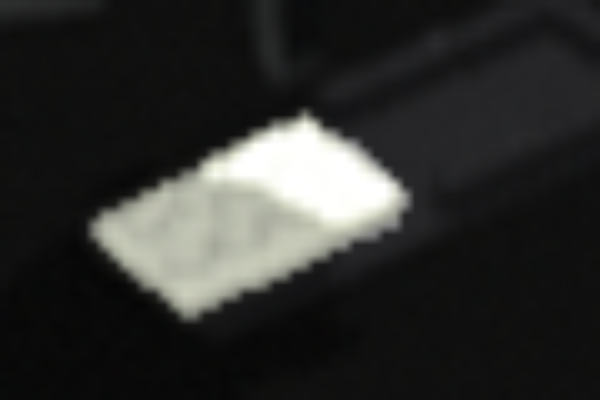

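```bash
python3 - <<'E'
from m import *
np.set_printoptions(precision=2,suppress=True)
c=np.array([[92,228],[305,113],[408,188]])
P=onplane('side',np.stack([190+c[:,0]/10-.45,150+c[:,1]/10-.45],-1),15)[:,:2]; print(P)
v=P[1]-P[0];w=P[1]-P[2];print(np.degrees(np.arctan2(v[1],v[0])),np.linalg.norm(v),np.degrees(np.arctan2(w[1],w[0]))-90,np.linalg.norm(w),(P[0]+P[2])/2)
print(shift([502.5,247.3,45],7))
E
```

```text
[[454.99 265.31]
 [549.76 286.16]
 [557.17 225.3 ]]
12.407965693991937 97.03446329419069 6.9361881023691865 61.309114507381025 [506.08 245.31]
(array([ 0.  , -0.  ,  0.06]), array([ 0.  ,  0.01, -0.  ]))
```

Request:
play_rows(
  plan=[
    [[0,0,0.03],[0,0.01,0],0.18],
    [[0,0,0.06],[0,0.01,0],0.18],
    [[0,0,0.075],[0,0.01,0],0.18],
    [[0,0,0.08],[0,0.01,0],0.18],
    [[0,0,0.083],[0,0.01,0],0.18],
    [[0,0,0.083],[0,0.01,0],0.18],
  ],
)

```text
time: 8.12
position: [504.8, 247.8, 24.2]
ee_rot: [-0.061, 0.998, 0.002, 0.0]
force: [-0.1, -0.4, 0.3]
width: 69.9
```

```bash
python3 - <<'E'
from m import *
np.set_printoptions(precision=4,suppress=True)
print(telemetry.observe()['position'],shift([503,247.3,19],7))
im,d=grab('side','pics/f_side')
cv2.imwrite('pics/f.png',cv2.resize(im[130:190,180:260,::-1],None,fx=8,fy=8,interpolation=cv2.INTER_CUBIC))
E
```

```text
[504.7803 247.7513  24.1864] (array([ 0.0018, -0.0003,  0.0052]), array([ 0.0039,  0.0007, -0.0005]))
```

View pics/f.png

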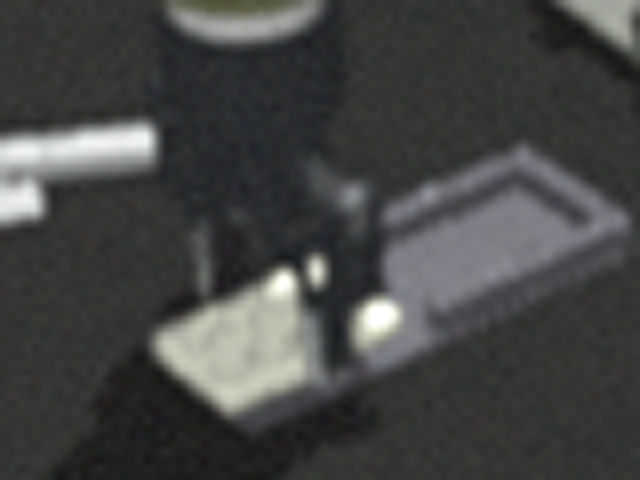

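The fingers straddle the plate's long sides, the near one at crop (330, 340). I'll keep descending and feel for the apron.

Request:
play_rows(
  plan=[
    [[0.001,0,0.002],[0.004,0,0],0.18],
    [[0.001,0,0.004],[0.004,0,0],0.18],
    [[0.001,0,0.005],[0.004,0,0],0.18],
    [[0.001,0,0.006],[0.004,0,0],0.18],
  ],
)

```text
time: 8.68
position: [503.8, 247.7, 18.2]
ee_rot: [-0.061, 0.998, -0.0, 0.0]
force: [0.6, -1.0, 0.1]
width: 70.1
```

Request:
play_rows(
  plan=[
    [[0,0,0],[0,0,0],0.24],
    [[0,0,0.001],[0,0,0],0.24],
    [[0,0,0.001],[0,0,0],0.24],
    [[0,0,0.001],[0,0,0],0.24],
  ],
)

```text
time: 9.18
position: [504.1, 247.8, 18.7]
ee_rot: [-0.061, 0.998, 0.0, 0.001]
force: [-3.3, -1.8, 21.2]
width: 65.0
```

Request:
play_rows(
  plan=[
    [[0,0,-0.004],[0,0,0],0.24],
    [[0,0,-0.004],[0,0,0],0.24],
    [[0,0,-0.004],[0,0,0],0.4],
    [[0,0,-0.004],[0,0,0],0.4],
    [[0,0,-0.004],[0,0,0],0.4],
    [[0,0,-0.004],[0,0,0],0.4],
    [[0,0,-0.004],[0,0,0],0.4],
  ],
  force=40,
)

```text
time: 10.05
position: [504.2, 247.9, 22.7]
ee_rot: [-0.061, 0.998, 0.0, 0.001]
force: [-0.3, 0.8, 4.8]
width: 54.7
```

Request:
play_rows(
  plan=[
    [[0,0,0],[0,0,0],0.7],
    [[0,0,0],[0,0,0],0.7],
    [[0,0,-0.004],[0,0,0],0.7],
    [[0,0,-0.01],[0,0,0],0.7],
    [[0,0,-0.02],[0,0,0],0.7],
    [[0,0,-0.02],[0,0,0],0.7],
  ],
  force=60,
)

```text
time: 10.8
position: [504.6, 248.1, 43.7]
ee_rot: [-0.061, 0.998, 0.001, 0.002]
force: [0.4, -0.4, -2.5]
width: 54.5
```

```bash
python3 - <<'E'
from m import *
np.set_printoptions(precision=4,suppress=True)
im,d=grab('side','pics/g_side')
cv2.imwrite('pics/g.png',cv2.resize(im[130:190,180:260,::-1],None,fx=8,fy=8,interpolation=cv2.INTER_CUBIC))
E
```

```text
(no output)
```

View pics/g.png

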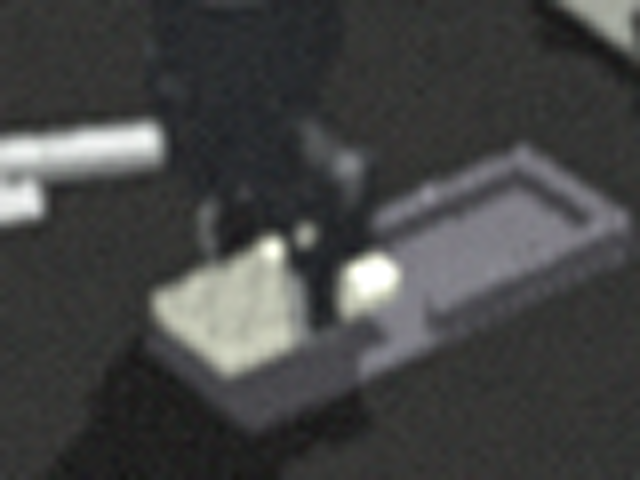

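The plate is held level, above the dock. I'll locate the scanner precisely by fitting its outline in both views.

```bash
python3 - <<'E'
from m import *
from scipy.optimize import minimize
np.set_printoptions(precision=3,suppress=True)
S=8
def box(x0,x1,hw,z0,z1): return np.array([[x,y,z] for x in(x0,x1) for y in(-hw,hw) for z in(z0,z1)],float)
parts=[box(-100,0,42,0,3),box(0,150,64,0,36),box(118,150,53,36,56)]
bb={'top':(135,240,265,340),'side':(190,285,255,375)}
obs={}
for n,b in bb.items():
    im=cv2.imread(f'pics/a_{n}.png')[b[0]:b[1],b[2]:b[3]]
    g=cv2.resize(im.max(-1).astype(np.float32),None,fx=S,fy=S,interpolation=cv2.INTER_LINEAR)
    thr=90
    m=(g>thr).astype(np.uint8)
    k,l,st,_=cv2.connectedComponentsWithStats(m); i=1+np.argmax(st[1:,4]); m=(l==i).astype(np.uint8)
    cs,_=cv2.findContours(m,cv2.RETR_EXTERNAL,cv2.CHAIN_APPROX_NONE); m[:]=0; cv2.drawContours(m,cs,-1,1,-1); obs[n]=m
def ren(n,p,parts=parts):
    a=p[2];b=bb[n];m=np.zeros_like(obs[n])
    for q in parts:
        w=q.copy();w[:,0]=p[0]+q[:,0]*np.cos(a)-q[:,1]*np.sin(a);w[:,1]=p[1]+q[:,0]*np.sin(a)+q[:,1]*np.cos(a)
        uv=proj(n,w); uv=(uv-[b[2],b[0]]+.5)*S-.5
        cv2.fillConvexPoly(m,cv2.convexHull(np.round(uv*16).astype(np.int32)),1,shift=4)
    return m
def cost(p,ns): 
    q=[p[0],p[1],p[2]/300]; return sum((1-(ren(n,q)&obs[n]).sum()/(ren(n,q)|obs[n]).sum()) for n in ns)
for ns in(['top'],['side'],['top','side']):
    best=minimize(cost,[552,-199,-0.096*300],args=(ns,),method='Nelder-Mead',options=dict(initial_simplex=np.array([[552,-199,-29],[558,-199,-29],[552,-193,-29],[552,-199,-20]])))
    print(ns,best.x[:2],best.x[2]/300,np.degrees(best.x[2]/300),best.fun)
q=[best.x[0],best.x[1],best.x[2]/300]
o=np.hstack([cv2.resize(np.dstack([obs[n]*255,ren(n,q)*255,obs[n]*0]),(400,400)) for n in bb]);cv2.imwrite('pics/fit.png',o)
E
```

```text
['top'] [ 546.577 -200.205] -0.0951477760831192 -5.451565999618525 0.023425843884871567
['side'] [ 548.839 -199.934] -0.09140870259712751 -5.237332869581933 0.03674445735680465
['top', 'side'] [ 548.029 -200.176] -0.0926844636659052 -5.310428594489994 0.07141438672327594
```

View pics/fit.png

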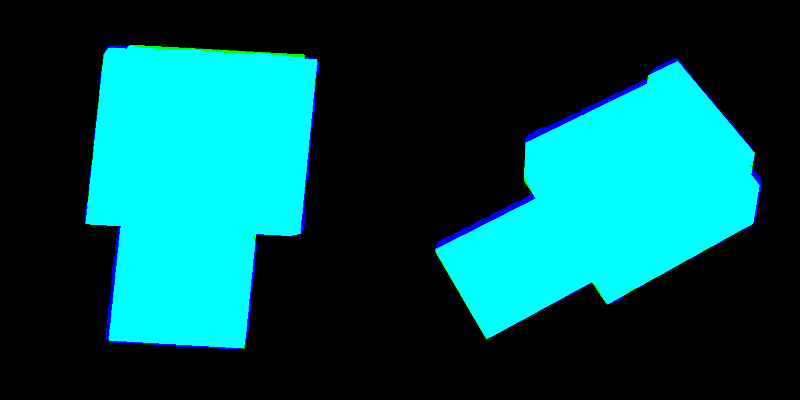

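```bash
python3 - <<'E'
from m import *
np.set_printoptions(precision=4,suppress=True)
print(shift([510,-196.4,150],-5.4),shift([510,-196.4,44],-5.4))
E
```

```text
(array([ 0.048 , -0.4417, -0.1072]), array([0.0012, 0.0031, 0.2158])) (array([ 0.0483, -0.4418, -0.0012]), array([0.0012, 0.0031, 0.2158]))
```

Request:
play_rows(
  plan=[
    [[0,0,-0.03],[0,0,0],0.7],
    [[0,0,-0.07],[0,0,0],0.7],
    [[0,-0.01,-0.1],[0,0,0],0.7],
    [[0.002,-0.03,-0.107],[0,0,0.01],0.7],
    [[0.006,-0.06,-0.107],[0,0,0.03],0.7],
    [[0.01,-0.095,-0.107],[0,0,0.045],0.7],
    [[0.014,-0.13,-0.107],[0,0,0.06],0.7],
    [[0.018,-0.165,-0.107],[0,0,0.08],0.7],
    [[0.022,-0.2,-0.107],[0,0,0.1],0.7],
    [[0.026,-0.235,-0.107],[0,0,0.12],0.7],
    [[0.03,-0.27,-0.107],[0,0,0.14],0.7],
    [[0.034,-0.305,-0.107],[0,0,0.155],0.7],
    [[0.038,-0.34,-0.107],[0,0,0.17],0.7],
    [[0.042,-0.375,-0.107],[0.001,0.003,0.19],0.7],
    [[0.046,-0.405,-0.107],[0.001,0.003,0.205],0.7],
    [[0.048,-0.43,-0.107],[0.001,0.003,0.216],0.7],
    [[0.048,-0.442,-0.107],[0.001,0.003,0.216],0.7],
    [[0.048,-0.442,-0.107],[0.001,0.003,0.216],0.7],
    [[0.048,-0.442,-0.107],[0.001,0.003,0.216],0.7],
  ],
)

```text
time: 13.22
position: [509.8, -195.6, 149.4]
ee_rot: [0.047, 0.999, 0.0, -0.0]
force: [1.2, 0.2, -1.5]
width: 54.3
```

```bash
python3 - <<'E'
from m import *
np.set_printoptions(precision=4,suppress=True)
s=telemetry.observe();print(s['force'],shift([510,-196.4,44],-5.4))
im,d=grab('side','pics/i_side');im2,_=grab('top','pics/i_top')
a=cv2.resize(im[170:290,230:380,::-1],None,fx=3,fy=3);b=cv2.resize(im2[130:250,220:340,::-1],None,fx=3,fy=3)
cv2.imwrite('pics/i.png',np.hstack([a,b]))
E
```

```text
[ 1.1753  0.2477 -1.4852] (array([-0.0003, -0.0009,  0.1054]), array([ 0.0009, -0.0007,  0.001 ]))
```

View pics/i.png

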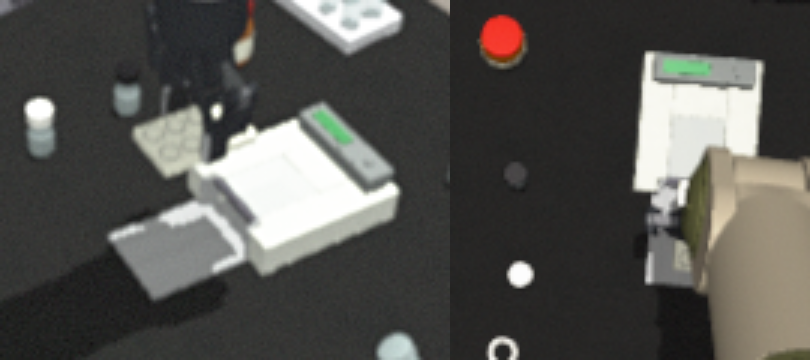

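The plate is held level over the scanner apron, and the bystanders have not moved. Now I'll lower it.

Request:
play_rows(
  plan=[
    [[0,-0.001,0.03],[0,0,0],0.7],
    [[0,-0.001,0.07],[0,0,0],0.7],
    [[0,-0.001,0.1],[0,0,0],0.7],
    [[0,-0.001,0.115],[0,0,0],0.7],
    [[0,-0.001,0.121],[0,0,0],0.7],
    [[0,-0.001,0.124],[0,0,0],0.7],
    [[0,-0.001,0.125],[0,0,0],0.7],
    [[0,-0.001,0.126],[0,0,0],0.7],
  ],
)

```text
time: 14.32
position: [510.3, -196.6, 24.3]
ee_rot: [0.046, 0.999, 0.0, 0.0]
force: [-0.9, -0.6, -1.6]
width: 54.2
```

```bash
python3 - <<'E'
from m import *
s=telemetry.observe();print(s['force'],s['position'])
im,d=grab('side','pics/j_side')
cv2.imwrite('pics/j.png',cv2.resize(im[190:280,250:370,::-1],None,fx=6,fy=6))
E
```

```text
[-0.94363416 -0.64442267 -1.57500289] [ 510.25222913 -196.58706315   24.29335628]
```

View pics/j.png

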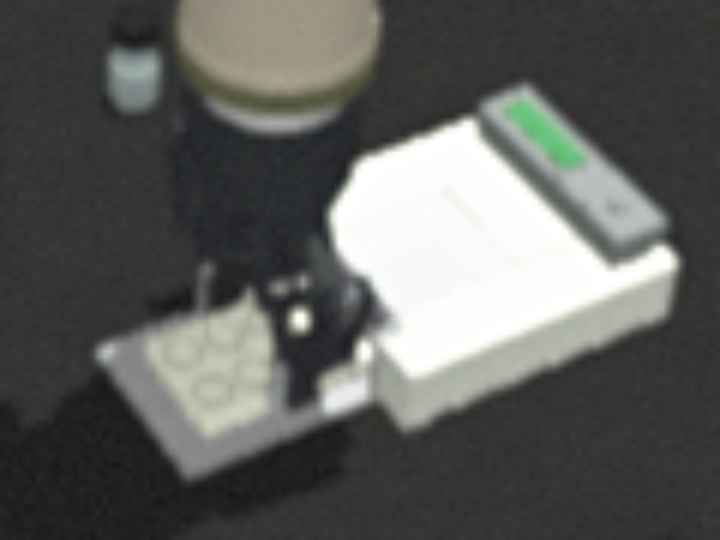

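Request:
play_rows(
  plan=[
    [[0,0,0.001],[0,0,0],0.7],
    [[0,0,0.0015],[0,0,0],0.7],
    [[0,0,0.002],[0,0,0],0.7],
    [[0,0,0.002],[0,0,0],0.7],
  ],
)

```text
time: 14.88
position: [510.3, -196.7, 22.9]
ee_rot: [0.046, 0.999, 0.0, 0.001]
force: [-2.1, -0.2, 9.9]
width: 54.2
```

Contact felt. I'll release and lift away.

Request:
play_rows(
  plan=[
    [[0,0,0],[0,0,0],0.2],
    [[0,0,0],[0,0,0],0.2],
    [[0,0,0],[0,0,0],0.2],
    [[0,0,0],[0,0,0],0.2],
    [[0,0,-0.005],[0,0,0],0.2],
    [[0,0,-0.03],[0,0,0],0.2],
    [[0,0,-0.06],[0,0,0],0.2],
    [[0,0,-0.09],[0,0,0],0.2],
    [[0,0,-0.1],[0,0,0],1],
    [[0,0,-0.1],[0,0,0],1],
  ],
)

```text
time: 16.12
position: [510.3, -196.8, 123.3]
ee_rot: [0.047, 0.999, -0.0, 0.001]
force: [-0.3, -0.3, -0.1]
width: 32.7
```

```bash
python3 - <<'E'
from m import *
np.set_printoptions(precision=4,suppress=True)
s=telemetry.observe();print(s['force'],s['position'],s['width'])
im,d=grab('side','pics/k_side')
cv2.imwrite('pics/k.png',cv2.resize(im[190:280,250:370,::-1],None,fx=6,fy=6))
o=np.array([548,-200]);a=np.radians(-5.4);e=np.array([np.cos(a),np.sin(a)])
for t in(-110,-100,): print(t,shift([*(o+e*t),100],-5.4),shift([*(o+e*t),31],-5.4))
E
```

```text
[-0.2748 -0.2828 -0.0817] [ 510.3494 -196.7775  123.3284] 32.67658615976281
-110 (array([0.0718, 0.0003, 0.0225]), array([0.0003, 0.0011, 0.0013])) (array([0.0719, 0.0003, 0.0915]), array([0.0003, 0.0011, 0.0013]))
-100 (array([0.0618, 0.0003, 0.0225]), array([0.0003, 0.0011, 0.0013])) (array([0.0619, 0.0003, 0.0915]), array([0.0003, 0.0011, 0.0013]))
```

View pics/k.png

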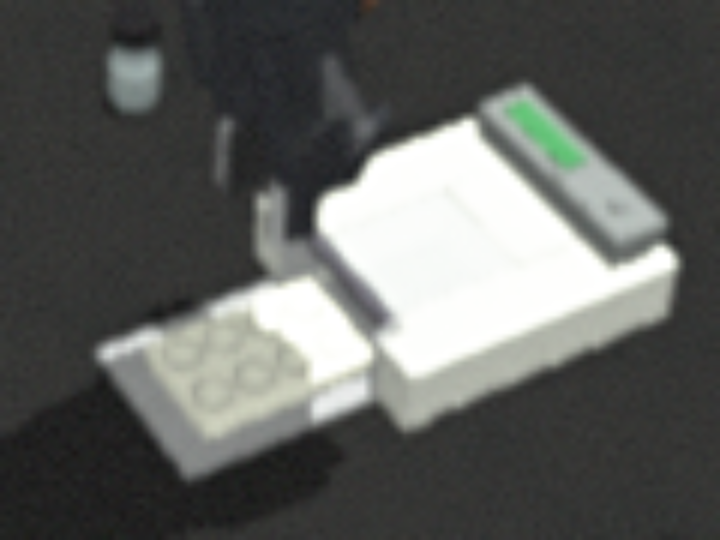

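The plate rests flat on the scanner apron, released, with its nose at the mouth. Now I'll go behind its near end with the jaws closed.

Request:
play_rows(
  plan=[
    [[0.03,0,0],[0,0.001,0.001],1],
    [[0.06,0,0],[0,0.001,0.001],1],
    [[0.074,0,0],[0,0.001,0.001],1],
    [[0.074,0,0.02],[0,0.001,0.001],1],
    [[0.074,0,0.055],[0,0.001,0.001],1],
    [[0.074,0,0.085],[0,0.001,0.001],1],
    [[0.074,0,0.093],[0,0.001,0.001],1],
    [[0.074,0,0.095],[0,0.001,0.001],1],
    [[0.074,0,0.095],[0,0.001,0.001],1],
  ],
)

```text
time: 17.3
position: [436.8, -189.9, 28.1]
ee_rot: [0.047, 0.999, 0.0, 0.001]
force: [-0.5, -0.0, 0.5]
width: 0.1
```

```bash
python3 - <<'E'
from m import *
np.set_printoptions(precision=4,suppress=True)
s=telemetry.observe();print(s['force'],s['position'],s['width'])
im,d=grab('side','pics/l_side')
cv2.imwrite('pics/l.png',cv2.resize(im[190:280,250:370,::-1],None,fx=6,fy=6))
o=np.array([548,-200]);a=np.radians(-5.4);e=np.array([np.cos(a),np.sin(a)])
p=s['position'][:2]-o;print(p@e,p@[-e[1],e[0]])
for t in(-50,-17): print(t,shift([*(o+e*t),28],-5.4))
E
```

```text
[-0.5476 -0.0232  0.5493] [ 436.7907 -189.9013   28.1011] 0.07325591003544428
-111.66610534279442 -0.41179965811128477
-50 (array([-0.0616,  0.0005,  0.0004]), array([-0.    ,  0.0015,  0.0001]))
-17 (array([-0.0946,  0.0005,  0.0004]), array([-0.    ,  0.0015,  0.0001]))
```

View pics/l.png

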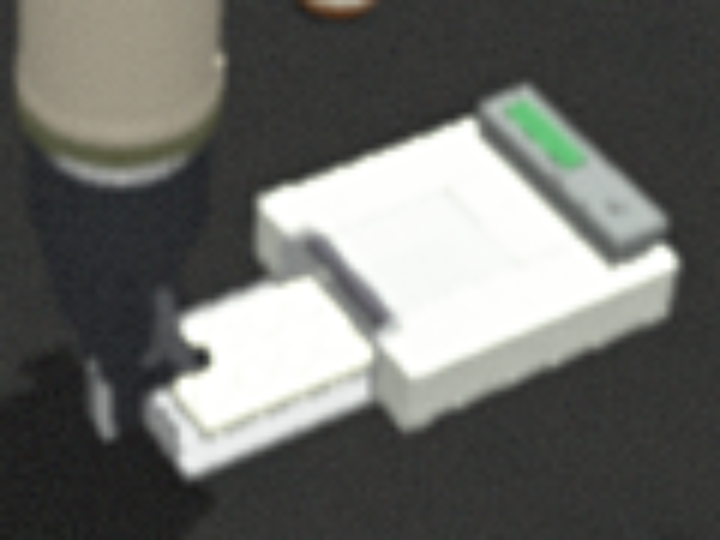

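The closed fingers are behind the near end, around crop (130, 400), and the plate is straight to the slot. I'll push.

Request:
play_rows(
  plan=[
    [[-0.006,0,0],[0,0.001,0],1],
    [[-0.012,0,0],[0,0.001,0],1],
    [[-0.018,0,0],[0,0.001,0],1],
    [[-0.024,0,0],[0,0.001,0],1],
    [[-0.03,0,0],[0,0.001,0],1],
    [[-0.036,0,0],[0,0.001,0],1],
    [[-0.042,0,0],[0,0.001,0],1],
    [[-0.048,0,0],[0,0.001,0],1],
    [[-0.054,0,0],[0,0.001,0],1],
    [[-0.06,0,0],[0,0.001,0],1],
    [[-0.065,0,0],[0,0.001,0],1],
    [[-0.07,0,0],[0,0.001,0],1],
  ],
)

```text
time: 18.85
position: [506.8, -196.6, 28.4]
ee_rot: [0.047, 0.999, -0.0, 0.0]
force: [0.1, 0.2, 0.8]
width: -0.0
```

```bash
python3 - <<'E'
from m import *
np.set_printoptions(precision=4,suppress=True)
s=telemetry.observe();print(s['force'],s['position'],s['width'])
im,d=grab('side','pics/n_side')
cv2.imwrite('pics/n.png',cv2.resize(im[190:280,250:370,::-1],None,fx=6,fy=6))
o=np.array([548,-200]);a=np.radians(-5.4);e=np.array([np.cos(a),np.sin(a)])
p=s['position'][:2]-o;print(p@e,p@[-e[1],e[0]])
E
```

```text
[0.1023 0.183  0.7619] [ 506.8029 -196.5835   28.3718] -0.010120082575550138
-41.335835941621504 -0.47565211312364564
```

View pics/n.png

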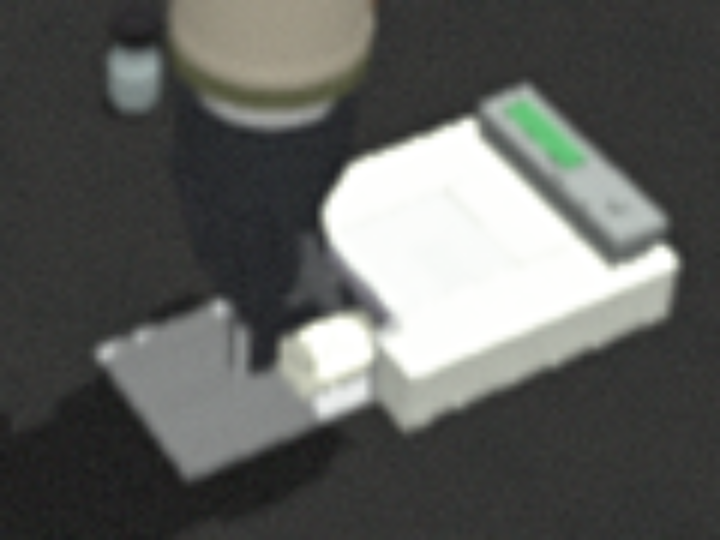

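The plate is sliding straight in, with about 30 mm still outside. I'll keep pushing and watch the force.

Request:
play_rows(
  plan=[
    [[-0.004,0,0],[0,0,0],1],
    [[-0.008,0,0],[0,0,0],1],
    [[-0.012,0,0],[0,0,0],1],
    [[-0.015,0,0],[0,0,0],1],
    [[-0.017,0,0],[0,0,0],1],
    [[-0.019,0,0],[0,0,0],1],
    [[-0.02,0,0],[0,0,0],1],
  ],
)

```text
time: 19.77
position: [527.6, -198.5, 28.4]
ee_rot: [0.047, 0.999, -0.0, 0.001]
force: [-0.2, -0.2, 0.2]
width: -0.1
```

Request:
play_rows(
  plan=[
    [[-0.001,0,0],[0,0,0],1],
    [[-0.002,0,0],[0,0,0],1],
    [[-0.002,0,0],[0,0,0],1],
  ],
)

```text
time: 20.15
position: [529.8, -198.7, 28.4]
ee_rot: [0.047, 0.999, -0.0, 0.001]
force: [0.3, -0.1, -0.1]
width: 0.4
```

Request:
play_rows(
  plan=[
    [[-0.001,0,0],[0,0,0],1],
    [[-0.002,0,0],[0,0,0],1],
    [[-0.002,0,0],[0,0,0],1],
  ],
)

```text
time: 20.52
position: [532.0, -198.9, 28.5]
ee_rot: [0.047, 0.999, -0.0, 0.001]
force: [-0.1, 0.4, 0.2]
width: -0.1
```

```bash
python3 - <<'E'
from m import *
s=telemetry.observe();print(s['force'],s['position'],s['width'])
im,d=grab('side','pics/o_side');im2,_=grab('top','pics/o_top')
cv2.imwrite('pics/o.png',np.hstack([cv2.resize(im[200:280,260:350,::-1],None,fx=5,fy=5),cv2.resize(im2[150:230,265:335,::-1],None,fx=5,fy=5)]))
E
```

```text
[-0.14332793  0.3929187   0.21725837] [ 531.99796805 -198.88918657   28.47855491] -0.0654370272472169
```

View pics/o.png

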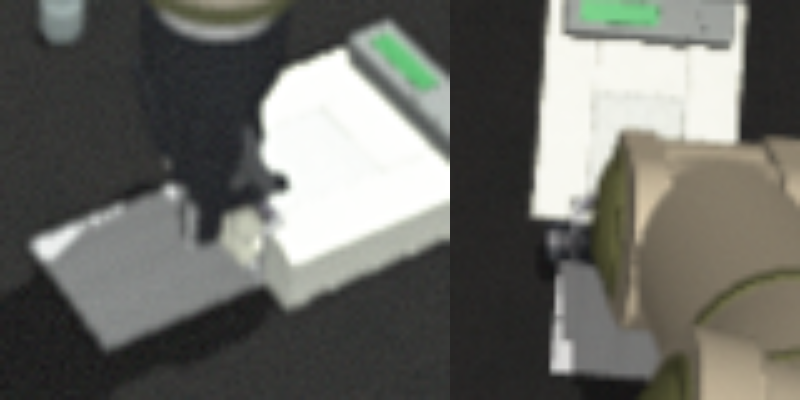

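About 12 mm still protrudes and there's no stop force yet. I'll continue in small steps.

Request:
play_rows(
  plan=[
    [[-0.001,0,0],[0,0,0],1],
    [[-0.002,0,0],[0,0,0],1],
    [[-0.002,0,0],[0,0,0],1],
  ],
)

```text
time: 21.0
position: [533.4, -199.0, 28.4]
ee_rot: [0.047, 0.999, 0.0, 0.0]
force: [-1.6, 0.9, 0.6]
width: 0.1
```

Request:
play_rows(
  plan=[
    [[-0.001,0,0],[0,0,0],1],
    [[-0.002,0,0],[0,0,0],1],
    [[-0.002,0,0],[0,0,0],1],
  ],
)

```text
time: 21.38
position: [533.5, -199.1, 28.2]
ee_rot: [0.047, 0.999, 0.0, -0.001]
force: [-6.7, 1.5, 3.6]
width: -0.0
```

Request:
play_rows(
  plan=[
    [[-0.002,0,0],[0,0,0],1],
    [[-0.003,0,0],[0,0,0],1],
    [[-0.003,0,0],[0,0,0],1],
  ],
)

```text
time: 21.75
position: [533.6, -199.1, 27.8]
ee_rot: [0.047, 0.999, 0.0, -0.004]
force: [-7.9, 1.4, 3.0]
width: -0.1
```

Solid stop at x = 533.6. I'll back off, lift and swing aside to check.

Request:
play_rows(
  plan=[
    [[0.005,0,0],[0,0,0],1],
    [[0.02,0,0],[0,0,0],1],
    [[0.04,0,0],[0,0,0],1],
    [[0.05,0,-0.04],[0,0,0],1],
    [[0.05,0,-0.09],[0,0,0],1],
    [[0.05,0,-0.14],[0,0,0],1],
    [[0.05,0.05,-0.15],[0,0,0],1],
    [[0.05,0.1,-0.15],[0,0,0],1],
    [[0.05,0.15,-0.15],[0,0,0],1],
    [[0.05,0.2,-0.15],[0,0,0],1],
    [[0.05,0.25,-0.15],[0,0,0],1],
    [[0.05,0.25,-0.15],[0,0,0],1],
    [[0.05,0.25,-0.15],[0,0,0],1],
  ],
)

```text
time: 23.38
position: [508.2, 53.8, 178.2]
ee_rot: [0.047, 0.999, 0.0, -0.004]
force: [0.5, -0.7, -0.4]
width: 0.2
```

```bash
python3 - <<'E'
from m import *
s=telemetry.observe();print(s['force'],s['position'],s['joint_vel'].round(4))
im,d=grab('side','pics/p_side');im2,_=grab('top','pics/p_top')
cv2.imwrite('pics/p.png',np.hstack([cv2.resize(im[200:280,260:350,::-1],None,fx=5,fy=5,interpolation=cv2.INTER_CUBIC),cv2.resize(im2[150:230,265:335,::-1],None,fx=5,fy=5,interpolation=cv2.INTER_CUBIC)]))
E
```

```text
[ 0.50822349 -0.68958529 -0.38694958] [508.24952287  53.8025006  178.15455689] [ 0.0273  0.0001  0.0109  0.0012 -0.0013  0.0018 -0.0014]
```

View pics/p.png

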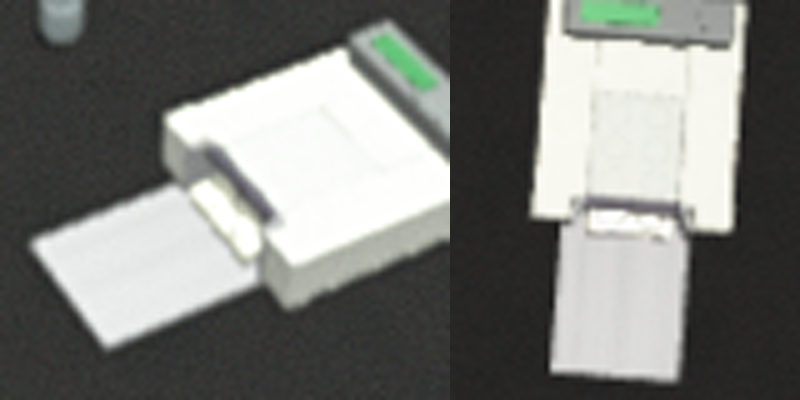

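View pics/p_top.png

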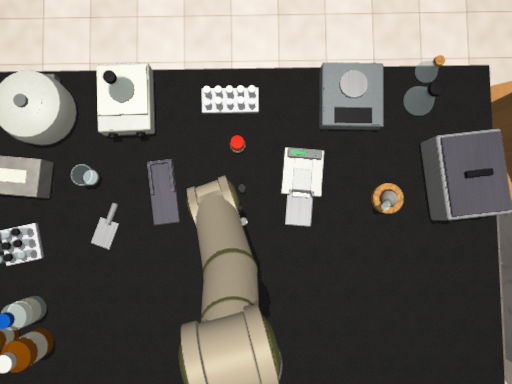

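The plate's near end shows as a strip in the mouth (top crop (585–673, 208–238)). I'll measure how far it protrudes.

```bash
python3 - <<'E'
from m import *
np.set_printoptions(precision=1,suppress=True)
o=np.array([547.5,-200.2]);a=np.radians(-5.4);e=np.array([np.cos(a),np.sin(a)]);n=np.array([-e[1],e[0]])
im=cv2.imread('pics/p_top.png').astype(float);ref=cv2.imread('pics/a_top.png').astype(float)
D=np.abs(im-ref).max(-1);m=D>18
sub=np.zeros_like(m);sub[185:205,285:307]=1;m&=sub
v,u=np.nonzero(m);P=onplane('top',np.stack([u,v],-1),15)[:,:2]-o
s=P@e;y=P@n;print('diff px',len(u),'s',s.min(),'y',y.min(),y.max())
for ui in range(290,302):
    k=v[u==ui]
    if len(k): q=onplane('top',[[ui,k.max()+.5]],15)[0,:2]-o; print(ui,k.max(),q@e,q@n)
print(im[190:202,292:302,0].astype(int)); print(ref[190:202,292:302,0].astype(int))
W=world('top',np.load('pics/p_top.npy'));print(W[193:197,294:300,2])
E
```

```text
diff px 76 s -9.340704855482894 y -19.473179323907942 27.95865540635163
292 196 -7.966159079967665 26.8359411956028
293 197 -10.985182411441365 23.30492070847561
294 197 -10.715029331645956 20.023259351478575
295 197 -10.444881360621526 16.7416600528386
296 197 -10.174738498223153 13.460122810795447
297 197 -9.904600744306016 10.178647623588773
298 197 -9.634468098724978 6.897234489458473
299 197 -9.364340561335345 3.6158834066443117
300 197 -9.094218131992218 0.33459437338630216
301 197 -8.82410081055069 -2.946632612075599
[[132 119 118 118 119 119 125 129 128 128]
 [107 131 119 114 114 112 111 112 107 104]
 [153 227 222 232 240 239 240 230 174 137]
 [185 245 241 248 252 252 252 230 232 241]
 [197 246 246 240 246 247 237 238 249 251]
 [190 239 249 248 245 245 246 251 252 251]
 [165 174 191 198 187 183 196 203 203 204]
 [193 185 186 186 186 187 184 182 183 186]
 [209 213 213 213 214 214 211 207 209 209]
 [211 212 212 213 215 215 211 209 208 211]
 [211 214 212 212 213 213 210 209 211 211]
 [212 213 214 214 214 214 211 208 209 210]]
[[132 118 119 117 119 119 124 127 126 126]
 [104 110 107 105 104 104 104 112 108 104]
 [179 139 108 107 107 107 107 111 108 105]
 [206 196 187 186 186 187 185 138 109 109]
 [208 211 213 211 213 213 210 191 181 182]
 [208 211 211 212 213 214 210 207 206 207]
 [209 210 212 211 214 214 211 207 208 209]
 [209 210 211 211 213 215 210 207 206 209]
 [210 211 212 213 213 214 210 208 206 209]
 [210 212 211 213 214 214 210 208 209 211]
 [210 213 213 213 213 214 211 209 210 211]
 [210 213 213 212 213 215 210 209 209 211]]
[[18.4 20.9 16.  23.6 22.1 17.2]
 [12.4 14.7 13.1 14.6 15.6 11.9]
 [14.6 12.8 18.7 14.5 19.4 15.5]
 [-1.1 -2.7  4.4  5.5  3.7 10.6]]
```

```bash
python3 - <<'E'
from m import *
im=cv2.imread('pics/p_side.png');cv2.imwrite('pics/q.png',cv2.resize(im[228:258,290:320],None,fx=20,fy=20,interpolation=cv2.INTER_CUBIC))
o=np.array([548,-200]);a=np.radians(-5.4);e=np.array([np.cos(a),np.sin(a)]);n=np.array([-e[1],e[0]])
for s in(-2,-6,-10):
    P=[[*(o+e*s+n*y),15] for y in(28,-28)]
    print(s,((proj('side',P)-[290,228]+.5)*20).round(),proj('top',P).round(1))
E
```

```text
-2 [[169. 185.]
 [387. 442.]] [[291.7 194.5]
 [308.7 195.9]]
-6 [[145. 195.]
 [363. 452.]] [[291.6 195.7]
 [308.6 197.1]]
-10 [[121. 204.]
 [338. 463.]] [[291.5 196.9]
 [308.5 198.3]]
```

View pics/q.png

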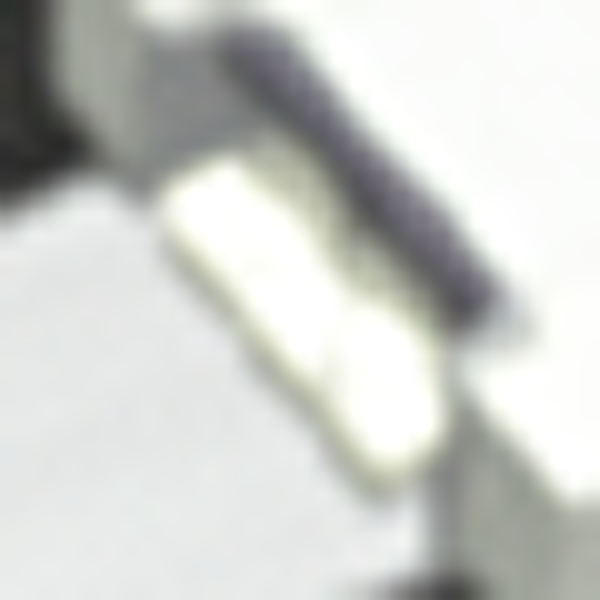

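The near edge in the side view, crop (160,205) to (375,470), lies on the predicted 6 mm protrusion line. The plate is home, so I'll hand in.

```bash
python3 -c "
from h import *
print(r.finish_job())"
```

```text
the job is handed in; nothing more can be done
None
```

The spot plate is in the scanner, pushed up against the stop, and I've handed the job in. The robot clock was about 23.5 s, within the 58 s limit; no verdict was reported.

**What I did:** I pressed on the plate's top with closed fingertips (10–14 N) and dragged it about 105 mm back onto the dock's apron. I then gripped it by its long sides, carried it level over the bench and set it on the scanner's apron. After letting go, I pushed it by its near end until it stopped, then moved the arm clear.

**Last checks:**
- **Stop:** during the final push the tool halted at x ≈ 533.5 mm while the force rose from 0 to about 8 N, although I commanded up to 3 mm further.
- **Side view:** the plate's near edge lies on the line predicted for 6 mm sticking out, which is the home position. It looks straight and centred.
- **Top view:** the bright top face ends 4–6 mm in front of the mouth. An automatic image difference gave 8–11 mm, which I put down to its counting the plate's end face and shadow as well.
- **Bystanders:** in the last top view most stood where they started. The cap was hidden behind the arm and one vial partly hidden. I didn't measure how far any had moved; the carry passed over them at about 125 mm, well above their height.

**Other reading that disagreed:** the gripper showed 54–55 mm while holding the 56 mm plate, but the grip held.

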